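# Zero the polarimeter and present the sample tube

### The job

Zero the empty polarimeter: turn its black zero knob until the white pointer stands at the red zero mark, and let go of it. Then draw the amber sample tube out of its sloping rack, turn it level and hold it centred over the polarimeter's open trough, in line with the trough and about 9 cm above the place where it will lie, touching nothing but the gripper; the job ends there, with the tube still held up, not put down. Leave the clear tube with blue caps in the rack and the beaker and the jar where they stand.

Things in the scene. Friction and masses are not known exactly. Their poses are not given: they have to be found in the camera images.
- polarimeter: Fixed white compact bench polarimeter, 160 mm (its x) by 320 mm (its y) by 105 mm high; origin at the centre of its underside, z up. The open aluminium-railed trough on its top runs along its y, in the middle. At each end (its y = -122 and +122 mm) stands a housing 130 by 75 mm whose top is 105 mm above the bench; between them the base's top is 60 mm high and the trough's rails reach 78 mm. The zero knob is on top of the +y housing, a blue display panel on the other.
- trough (a point): The point in the middle of the trough where the centre of a tube lying in it will be, 71 mm above the bench; its axes are the polarimeter's (y along the trough, z up).
- knob_grip (a point): A fixed point on the zero knob's vertical axis, at the height to grip it, 126 mm above the bench. The knob is an upright black bar 36 mm long, 12 mm thick and 36 mm high (from 107 to 143 mm above the bench), turning freely on the spot over a flat grey dial 72 mm across; fingers must stay above 108 mm. Axes as the polarimeter's.
- zero_knob (a joint): Angle of the zero knob, rad: the angle of its bar, and of the white pointer at one end of the bar, from the polarimeter's +x, positive counterclockwise seen from above. 0 = pointer at the large red zero mark, which lies on the polarimeter's +x side of the dial. Small black ticks every 15 degrees. It starts 0.5 to 1.35 rad counterclockwise of zero; no stop at zero (range -1.7 to 1.7), light friction, stays where it is left.
- amber_tube_center (a point): Centre of the amber sample tube with orange end caps: a plain rod, 22 mm in diameter, 140 mm long, 60 to 120 g. z runs along it to its upper, free end. It starts in either socket of the rack: its lower 50 mm inside, its axis rising at 40 degrees towards the rack's +x, its centre about 80 mm above the bench and 20 mm outside the socket mouth. It slides out freely along its axis.
- rack: Fixed rack: grey foot 130 by 190 by 12 mm with a blue block, 42 mm thick and 170 mm wide, sloping so that its two square sockets (90 mm apart across its y, 24 mm wide, 50 mm deep) open upwards at 40 degrees above the horizontal, towards its +x, which points roughly to the robot's right (-y of the world). Origin: centre of the blue block's lower end, projected on the bench; z up. Nothing but the tube stands in front of the sockets.
- blank_tube_center (a point): Centre of the other tube, same size, clear (whitish) with blue end caps, in the other socket; to be left there.
- beaker: Glass beaker, 68 mm across, 85 mm high; origin at the centre of its underside. Leave alone.
- reagent_jar: Green glass jar, 50 mm across, 90 mm high; origin at the centre of its underside. Leave alone.
- amber_tube: The amber tube again: origin at the centre of its lower end, z along the tube.
There are look-alikes about, which are no part of the job. There is more than one size of the rack; the one meant has the size given above.

How it is judged:
On the way, in this order (a step that is already met when the one before it is completed fails the run):
1. the zero knob's pointer stands at zero (within 7 degrees) and is let go, the tube still in the rack (value of joint zero_knob between -0.13 and 0.13 rad and contact force between the fingers and polarimeter below 0.1 N and height (world z) of amber_tube_center below 0.1 m), for 0.2 s.
2. the amber tube is drawn out of its socket, held by the fingers (height (world z) of amber_tube_center above 0.13 m and contact force between amber_tube and the fingers above 1 N and contact force between amber_tube and rack below 0.1 N), for 0.1 s.
At the end, for the whole second after the job is handed in: Knob let go within 7 deg of zero; amber tube held still by the fingers, touching neither polarimeter nor rack, level within 8 deg, in line with the trough within 9 deg, centred over it within 25 mm, 50 to 130 mm above its place; clear tube within 20 mm, beaker and jar within 30 mm of their starts (value of joint zero_knob between -0.13 and 0.13 rad and angle between amber_tube_center's own z axis and vertical between 1.43 and 1.711 rad and angle between the z axis of amber_tube_center and the y axis of trough, either way round below 0.17 rad and horizontal distance between amber_tube_center and trough below 0.025 m and z of amber_tube_center in the frame of trough between 0.05 and 0.13 m and contact force between amber_tube and the fingers above 1 N and contact force between each of amber_tube, the fingers and polarimeter below 0.1 N and contact force between amber_tube and rack below 0.1 N and linear speed of amber_tube below 0.03 m/s and distance of blank_tube_center from where it was at the start of the episode below 0.02 m and distance of each of beaker, reagent_jar from where it was at the start of the episode below 0.03 m); the arm keeps its last pose, push and grip.
It fails at once if the clear tube is moved by more than 20 mm (distance of blank_tube_center from where it was at the start of the episode above 0.02 m).
It fails at once if the beaker or the jar is moved by more than 30 mm (distance of any of beaker, reagent_jar from where it was at the start of the episode above 0.03 m).
It also fails if it takes over 58 s, if anything falls off the work surface, if the arm or the gripper's body presses on something with over 40 N, if the wrist force passes 120 N, or if a joint passes its speed limit or range.

### The arm

A 6-joint arm with a two-finger parallel gripper is mounted at the origin on the work surface. World frame = base frame: x ahead of the robot, y to its left, z up, the work surface at z = 0. Lengths are in m, angles in rad, forces in N, time in s.
With the tool pointing down it reaches from about 0.375 to 0.75 m from the base axis. Payload 9 kg.
Tool frame: the origin (TCP) lies midway between the tips of the shut fingers; the grasp point (between the pads) lies 19 mm behind it (ctrl.hold_point_z is the z of the grasp point in the tool frame, in m); z points along the fingers, y is the line along which they close (so a half turn about z gives the same grasp; the last joint's range is limited). The gripper opens to 85 mm and grips with 20 to 120 N. Pads are 22 mm wide; open, the fingers measure 114 mm over their backs; the gripper's body (76 mm by 85 mm) begins 54 mm behind the grasp point. The pads swing forward as they close: fully open they stand 13 mm farther back than shut.
Start: joints at [-1.364, 0.104, 0.097, 1.564, 0, 1.353], TCP at [0.247, -0.547, 0.231] pointing down, gripper open.
Joint ranges: [-2.99, 2.99], [-0.84, 1.86], [-1.1, 1.16], [-1.84, 2.11], [-1.51, 1.56], [-3.14, 3.14]. Speed limits (rad/s): [2.22, 2.22, 2.57, 3.14, 3.14, 3.14].

### API

Orientations are given as a 3x3 rotation matrix whose columns are the frame's x, y, z axes.
In Python, from station import ctrl, viewer gives the robot as it stands.
- The arm moves only by the tool jog_arm, never from a script. Its argument "commands" is a list of rows, each an object of numbers: "tx", "ty", "tz": the shift along the tool's x, y, z scaled (see below); "twist": the turn about the tool's z scaled (see below); "fingers": the opening, from -1 (shut) to 1 (fully open). In form: [{"tx": .., "ty": .., "tz": .., "twist": .., "fingers": ..}, ...]. A call has 1 to 20 rows; each row is the pose to reach, as a shift and turn from the pose commanded when the call began, along the tool's axes at that moment; what a row does not reach only later rows make up. The controller multiplies each number of a shift by 0.8 m and each number of a turn by pi/2 rad. A row lasts 1/8 s, in which the tool goes at most 62.5 mm and 10.7 degrees, less where a joint would pass 70% of its speed; a pose out of reach is approached as far as the arm can. A call with a number of a shift or a turn outside -1 to 1 is refused whole. A call with a gripper value outside its range is refused whole. The fingers move at their own pace and stop on an object; "squeeze" is the grip in N (left out, the last holds). Time passes only in rows, so rows that repeat a pose let the fingers close. It gives the time, the measured TCP pose, the force, the opening and the grip force at its end, in the units of the state.
- ctrl.get_state(): the state, without advancing time (a new reading comes with each control period).
- viewer.camera(name): name is "scene" or "top"; returns (picture, depth): 480x640x3 uint8, red, green, blue; 480x640 float32, m along the optical axis (not along the pixel's ray), 0 where there is no reading.
- viewer.camera_params(name): a dict with "vfov" (degrees; the focal length in pixels is half the picture's height over the tangent of half this angle, whatever the lens; pixels are square), "cx", "cy" (the principal point, pixels), "extrinsics" (4x4, takes a point from world to camera coordinates). Camera axes: x right, y down, z forward; pixel columns grow to the right and rows downward; lengths in m; the calibration is good to about 2 mm. A picture is of the moment at which its call begins. camera_params takes no time and is no camera call.
- ctrl.finish_job(): hands the job in; it is judged then, once.
Trained networks look in the newest picture that a camera, given by its name, has taken for a name from the list of things; names that differ only in an ending like _2 or _b are one class to them, and where a whole thing is asked for, a point or a joint stands for the part that bears it (a point fixed in the world has none). Each returns a list of dicts, best first, with "conf" (0 to 1); they miss things now and then, are a little off and sometimes report something else, mostly with a low value. They report only what shows in the picture. A call takes as long as a camera call. They do not tell look-alikes from the thing itself.
- viewer.spot_in(camera, target): "location" ([column, row] in pixels, amid what is visible of it).
- viewer.mark_of(camera, target): "location" ([column, row] in pixels: a listed point, or the origin of a listed thing).
The state is a dict: "time_s": time; "qpos": joint angles; "joint_velocities": joint speeds; "tau": joint torques, N m; "tool_pos": TCP position; "tcp_rot": TCP orientation; "ft_force": force on the tool from outside, world axes, zero at the start; "torque": the same for the moment, N m; "gripper_width": opening from 0.0 (shut) to 1.0 (fully open); "grasp_force": force on a finger pad.
Only numpy, scipy, OpenCV 4.12 (cv2) and the standard library are available. Lean on these libraries where they do the work, as an engineer would, in place of code of your own. Each camera call takes 0.05 s, during which the arm holds its last target. There are 200 camera calls.

## Working session

There is one attempt and no reset: what is moved stays moved. The work goes in short steps, Python scripts to look and compute and a tool call to move; the robot and the scene stay as the last step left them, time stands still between calls to the robot, and variables do not carry over. Pictures are saved under pics/ and viewed, at most 10 in all, crops included, and the job is handed in when it is done.

Besides the shell and the picture viewer there is one more tool, called after "Request:" as name(argument=value, ...), one argument or row to a line, values as JSON. jog_arm: Moves the arm, as the interface text tells. Shifts and turns lie within -1 to 1; 1 stands for 0.8 m of shift or pi/2 rad of turn. Its arguments: {"type":"object","properties":{"commands":{"type":"array","items":{"type":"object","properties":{"tx":{"type":"number"},"ty":{"type":"number"},"tz":{"type":"number"},"twist":{"type":"number"},"fingers":{"type":"number"}}}},"squeeze":{"type":"number"}},"required":["commands"]}

```bash
ls; mkdir -p pics; cat > h.py <<'E'
import numpy as np, cv2
from station import ctrl, viewer
def cam(name):
    p=viewer.camera_params(name); f=240/np.tan(np.radians(p['vfov'])/2)
    return p,f,np.array(p['extrinsics'])
def unproj(name,uv,d):
    p,f,E=cam(name); uv=np.atleast_2d(uv); d=np.atleast_1d(d)
    c=np.c_[(uv[:,0]-p['cx'])/f*d,(uv[:,1]-p['cy'])/f*d,d]
    return (c-E[:3,3])@E[:3,:3]
def ray_z(name,uv,z):
    o=unproj(name,uv,0.)[0]; q=unproj(name,uv,1.)[0]
    return o+(q-o)*(z-o[2])/(q[2]-o[2])
def cloud(name,dep):
    v,u=np.mgrid[:480,:640]
    return unproj(name,np.c_[u.ravel(),v.ravel()],dep.ravel()).reshape(480,640,3)
def proj(name,P):
    p,f,E=cam(name); c=np.atleast_2d(P)@E[:3,:3].T+E[:3,3]
    return np.c_[c[:,0]/c[:,2]*f+p['cx'],c[:,1]/c[:,2]*f+p['cy']]
E
cat > a.py <<'E'
from h import *
for n in ("scene","top"):
    im,d=viewer.camera(n); cv2.imwrite(f"pics/{n}0.png",im[:,:,::-1]); np.savez(f"{n}0.npz",im=im,d=d)
    print(n,viewer.camera_params(n)['vfov'],(d==0).mean())
    for t in ["polarimeter","knob_grip","trough","amber_tube_center","blank_tube_center","rack","beaker","reagent_jar","amber_tube"]:
        for r in viewer.mark_of(n,t)[:3]:
            l=r['location']; u,v=[int(round(x)) for x in l]
            w=unproj(n,l,d[min(max(v,0),479),min(max(u,0),639)])[0]
            print(t,round(r['conf'],2),np.round(l,1),w.round(3))
s=ctrl.get_state(); print(s['tool_pos'],s['tcp_rot'],ctrl.hold_point_z,s['time_s'])
E
python3 a.py
```

```text
pics
scene 51.62037705372407 0.00400390625
polarimeter 0.87 [252.  254.7] [0.677 0.019 0.109]
knob_grip 0.82 [252.  242.8] [0.668 0.002 0.132]
trough 0.62 [249.3 234.3] [ 0.622 -0.149  0.058]
amber_tube_center 0.75 [344.2 286.9] [0.533 0.214 0.086]
blank_tube_center 0.96 [325.3 306.6] [0.603 0.252 0.087]
rack 0.85 [442.3 401.6] [0.519 0.544 0.037]
rack 0.72 [359.5 336.9] [0.547 0.303 0.012]
rack 0.7 [465.1 291.7] [0.243 0.307 0.017]
beaker 0.77 [253.1 324.9] [0.738 0.152 0.015]
reagent_jar 0.59 [284.6 192. ] [ 0.396 -0.405  0.013]
amber_tube 0.49 [249.9 233.1] [ 0.621 -0.144  0.064]
amber_tube 0.24 [345.1 286.5] [0.53  0.214 0.086]
top 47.0944601401289 0.0039713541666666664
polarimeter 0.74 [396.2 180.9] [ 0.618 -0.118  0.06 ]
polarimeter 0.37 [352.3 156.6] [ 0.657 -0.009  0.145]
knob_grip 0.85 [352.2 155.7] [ 0.659 -0.009  0.146]
knob_grip 0.68 [401.5 176.6] [ 0.629 -0.131  0.056]
knob_grip 0.31 [236.9 182.7] [0.607 0.256 0.085]
trough 0.71 [401.6 175.9] [ 0.629 -0.13   0.066]
amber_tube_center 0.54 [256.9 218.2] [0.523 0.207 0.093]
blank_tube_center 0.88 [237.2 183.6] [0.604 0.255 0.089]
rack 0.89 [220.6 351.5] [0.221 0.283 0.098]
rack 0.81 [134.9 230.9] [0.495 0.5   0.058]
rack 0.8 [231.1 217.4] [0.528 0.272 0.063]
beaker 0.94 [295.6 145.5] [0.715 0.124 0.009]
beaker 0.59 [243.4 228.4] [0.501 0.24  0.077]
beaker 0.28 [259.3 217. ] [0.526 0.202 0.093]
reagent_jar 0.82 [521.9 278.6] [ 0.389 -0.404  0.077]
amber_tube 0.82 [241.4 229.2] [0.5   0.246 0.07 ]
amber_tube 0.22 [258.7 219.5] [0.521 0.204 0.088]
[ 0.24729891 -0.54669696  0.23132941] [[ 9.11125351e-01  4.12129341e-01  4.28074921e-05]
 [ 4.12129343e-01 -9.11125346e-01 -9.28010705e-05]
 [ 7.56947040e-07  1.02195631e-04 -9.99999995e-01]] -0.0187 1.0
```

```bash
python3 - <<'E'
import cv2,numpy as np
a=cv2.imread("pics/top0.png")
cv2.imwrite("pics/topc.png",cv2.resize(a[90:390,90:490],None,fx=2,fy=2,interpolation=cv2.INTER_CUBIC))
E
```

```text
(no output)
```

View pics/topc.png

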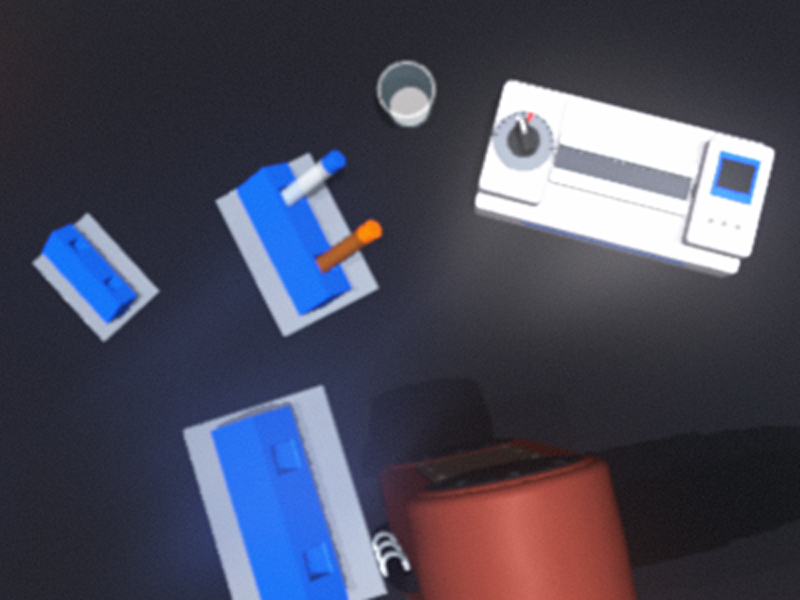

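View pics/scene0.png

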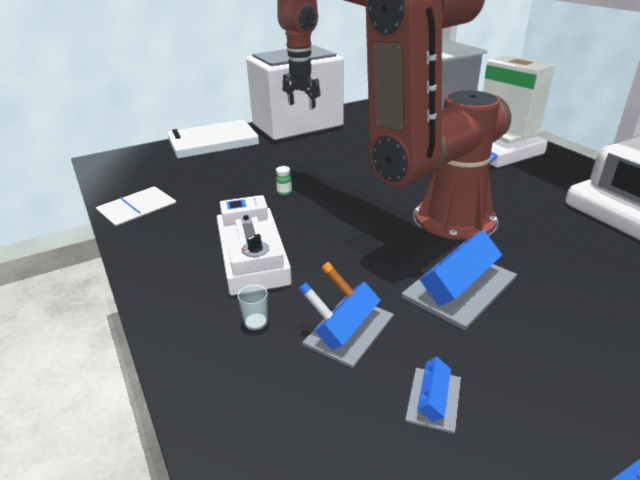

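The top crop shows the right rack (two tubes, amber near crop (348,246), clear at (315,178)). It also shows the polarimeter, with its knob at crop (523,140), the red mark at (530,117) and the white pointer at (521,125). Next I fit the poses from depth.

```bash
cat > fit.py <<'E'
from h import *
hs=lambda im: cv2.cvtColor(im,cv2.COLOR_RGB2HSV)
C={n:np.load(f"{n}0.npz") for n in("scene","top")}
for n in ("top","scene"):
    im,d=C[n]['im'],C[n]['d']; W=cloud(n,d); H=hs(im); ok=d>0
    near=ok&(np.hypot(W[...,0]-.635,W[...,1]+.125)<.24)
    for lo,hi in((.097,.112),(.03,.112)):
        m=near&(W[...,2]>lo)&(W[...,2]<hi)&(H[...,1]<90)&(W[...,1]<.07)
        m=cv2.morphologyEx(m.astype(np.uint8),cv2.MORPH_OPEN,np.ones((3,3)))>0
        r=cv2.minAreaRect(W[m][:,:2].astype(np.float32)); print(n,"pol",lo,m.sum(),r)
    k=ok&(np.hypot(W[...,0]-.66,W[...,1]+.005)<.04)&(W[...,2]>.125)&(W[...,2]<.16)
    P=W[k]; top=P[P[:,2]>np.percentile(P[:,2],90)-.006]
    print(n,"knob",k.sum(),P.mean(0).round(4),np.percentile(P[:,2],[10,50,90]).round(3),cv2.minAreaRect(P[:,:2].astype(np.float32)))
    red=((H[...,0]<8)|(H[...,0]>172))&(H[...,1]>90)&(H[...,2]>80)&ok&(np.hypot(W[...,0]-.66,W[...,1]+.005)<.06)
    print("red",red.sum(),W[red].mean(0).round(4))
    wh=k&(H[...,2]>150); print("white",wh.sum(),W[wh].mean(0).round(4))
    am=(H[...,0]>5)&(H[...,0]<20)&(H[...,1]>150)&ok&(np.hypot(W[...,0]-.53,W[...,1]-.21)<.1)&(W[...,2]>.05)
    P=W[am]; c=np.median(P,0); P=P[np.linalg.norm(P-c,axis=1)<.09]
    c=P.mean(0);u,s,v=np.linalg.svd(P-c); a=v[0]*np.sign(v[0][2]); t=(P-c)@a
    print(n,"amber",am.sum(),c.round(4),a.round(3),"el",np.degrees(np.arcsin(a[2])).round(1),"yaw",np.degrees(np.arctan2(a[1],a[0])).round(1),np.percentile(t,[0,2,98,100]).round(3))
    np.save(f"am_{n}.npy",P)
    b=(H[...,0]>100)&(H[...,0]<125)&(H[...,1]>150)&ok&(np.hypot(W[...,0]-.55,W[...,1]-.25)<.13)
    print("blue",b.sum(),cv2.minAreaRect(W[b][:,:2].astype(np.float32)))
# joint cylinder fit
from scipy.optimize import least_squares
for sets in(["top"],["scene"],["top","scene"]):
    P=np.vstack([np.load(f"am_{n}.npy") for n in sets])
    def f(p):
        el=np.radians(40); a=np.array([np.cos(el)*np.cos(p[2]),np.cos(el)*np.sin(p[2]),np.sin(el)])
        q=P-np.array([p[0],p[1],.08]); return np.linalg.norm(np.cross(q,a),axis=1)-.011
    r=least_squares(f,[.53,.215,-.9],loss='soft_l1',f_scale=.002)
    p=r.x; el=np.radians(40); a=np.array([np.cos(el)*np.cos(p[2]),np.cos(el)*np.sin(p[2]),np.sin(el)])
    t=(P-[p[0],p[1],.08])@a
    print(sets,p.round(4),np.degrees(p[2]),np.sqrt(np.mean(r.fun**2)),np.percentile(t,[0,2,50,98,100]).round(3))
for n in("top","scene"):
    im=C[n]['im'];p=proj(n,[[.66,0,.126]])[0].astype(int);print(p)
E
python3 fit.py
python3 - <<'E'
import cv2
a=cv2.imread("pics/top0.png")[130:190,320:400]
b=cv2.imread("pics/scene0.png")[205:265,215:295]
cv2.imwrite("pics/knobs.png",cv2.hconcat([cv2.resize(x,None,fx=5,fy=5,interpolation=cv2.INTER_CUBIC) for x in(a,b)]))
E
```

```text
top pol 0.097 2973 ((0.6257687211036682, -0.12663783133029938), (0.3200148046016693, 0.13165336847305298), 76.07749938964844)
top pol 0.03 8682 ((0.6261335611343384, -0.12687532603740692), (0.32007932662963867, 0.16237732768058777), 75.82088470458984)
top knob 103 [ 0.6549 -0.0078  0.1428] [0.136 0.144 0.147] ((0.6561014652252197, -0.00800631009042263), (0.035900283604860306, 0.01230628415942192), 13.715279579162598)
red 9 [ 0.6849 -0.0157  0.1083]
white 24 [ 0.6665 -0.0061  0.1449]
top amber 256 [0.5367 0.1862 0.1101] [ 0.392 -0.707  0.588] el 36.0 yaw -61.0 [-0.057 -0.053  0.035  0.036]
blue 2079 ((0.575211226940155, 0.2392401397228241), (0.1949760764837265, 0.13702650368213654), 29.05551528930664)
scene pol 0.097 1333 ((0.628419041633606, -0.12389357388019562), (0.32253795862197876, 0.12931792438030243), 75.80066680908203)
scene pol 0.03 4547 ((0.6283321380615234, -0.12329334020614624), (0.32370370626449585, 0.16050715744495392), 75.7658462524414)
scene knob 119 [ 0.6595 -0.0041  0.1366] [0.128 0.138 0.144] ((0.6577247977256775, -0.007010387256741524), (0.03860629349946976, 0.014735721051692963), 15.024413108825684)
red 5 [ 0.6866 -0.0148  0.1083]
white 15 [ 0.6554 -0.0089  0.1407]
scene amber 325 [0.5408 0.1947 0.101 ] [ 0.357 -0.677  0.644] el 40.1 yaw -62.2 [-0.045 -0.043  0.041  0.043]
blue 2018 ((0.5503716468811035, 0.22970685362815857), (0.20514805614948273, 0.13040873408317566), 27.13416290283203)
['top'] [ 0.5275  0.208  -1.1028] -63.18501205520611 0.0024112375010367825 [-0.02  -0.015  0.042  0.072  0.073]
['scene'] [ 0.5295  0.2303 -1.0836] -62.08395901720858 0.003514422669600518 [-0.003 -0.001  0.042  0.083  0.084]
['top', 'scene'] [ 0.5274  0.206  -1.0821] -62.002253079207456 0.0022914209932467463 [-0.021 -0.017  0.032  0.07   0.072]
[347 157]
[254 243]
```

View pics/knobs.png

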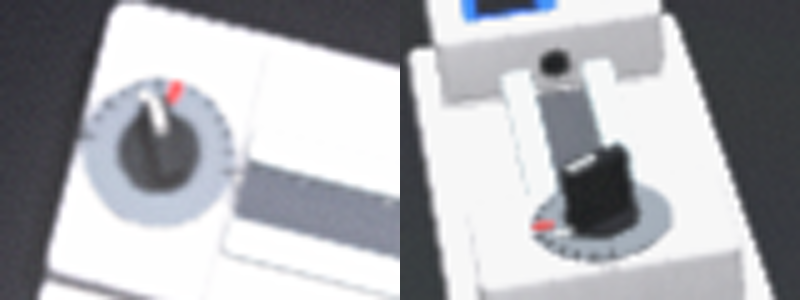

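Request:
jog_arm(
  commands=[
    {"tx": 0.744,"ty": -0.403,"twist": -1,"fingers": 0},
    {"tx": 0.744,"ty": -0.403,"twist": -1,"fingers": 0},
    {"tx": 0.744,"ty": -0.403,"twist": -1,"fingers": 0},
    {"tx": 0.744,"ty": -0.403,"twist": -1,"fingers": 0},
    {"tx": 0.744,"ty": -0.403,"twist": -1,"fingers": 0},
    {"tx": 0.744,"ty": -0.403,"twist": -1,"fingers": 0},
    {"tx": 0.744,"ty": -0.403,"twist": -1,"fingers": 0},
    {"tx": 0.744,"ty": -0.403,"twist": -1,"fingers": 0},
    {"tx": 0.744,"ty": -0.403,"twist": -1,"fingers": 0},
    {"tx": 0.744,"ty": -0.403,"twist": -1,"fingers": 0},
    {"tx": 0.744,"ty": -0.403,"twist": -1,"fingers": 0},
    {"tx": 0.744,"ty": -0.403,"twist": -1,"fingers": 0},
    {"tx": 0.744,"ty": -0.403,"twist": -1,"fingers": 0},
    {"tx": 0.744,"ty": -0.403,"twist": -1,"fingers": 0},
    {"tx": 0.744,"ty": -0.403,"twist": -1,"fingers": 0},
    {"tx": 0.744,"ty": -0.403,"twist": -1,"fingers": 0},
  ],
)

```text
invalid input at $.commands[0]: expected keys tx, ty, tz, twist, fingers
```

Request:
jog_arm(
  commands=[
    {"tx": 0.744,"ty": -0.403,"tz": 0,"twist": -1,"fingers": 0},
    {"tx": 0.744,"ty": -0.403,"tz": 0,"twist": -1,"fingers": 0},
    {"tx": 0.744,"ty": -0.403,"tz": 0,"twist": -1,"fingers": 0},
    {"tx": 0.744,"ty": -0.403,"tz": 0,"twist": -1,"fingers": 0},
    {"tx": 0.744,"ty": -0.403,"tz": 0,"twist": -1,"fingers": 0},
    {"tx": 0.744,"ty": -0.403,"tz": 0,"twist": -1,"fingers": 0},
    {"tx": 0.744,"ty": -0.403,"tz": 0,"twist": -1,"fingers": 0},
    {"tx": 0.744,"ty": -0.403,"tz": 0,"twist": -1,"fingers": 0},
    {"tx": 0.744,"ty": -0.403,"tz": 0,"twist": -1,"fingers": 0},
    {"tx": 0.744,"ty": -0.403,"tz": 0,"twist": -1,"fingers": 0},
    {"tx": 0.744,"ty": -0.403,"tz": 0,"twist": -1,"fingers": 0},
    {"tx": 0.744,"ty": -0.403,"tz": 0,"twist": -1,"fingers": 0},
    {"tx": 0.744,"ty": -0.403,"tz": 0,"twist": -1,"fingers": 0},
    {"tx": 0.744,"ty": -0.403,"tz": 0,"twist": -1,"fingers": 0},
  ],
)

```text
time_s: 2.75
tool_pos: [0.6564, -0.0087, 0.2317]
tcp_rot: [[-0.411, 0.912, 0.0], [0.912, 0.411, -0.0], [-0.0, 0.0, -1.0]]
ft_force: [0.0, -0.8, -0.0]
gripper_width: 0.501
grasp_force: 0.0
```

```bash
python3 -c "
from h import *
s=ctrl.get_state();print(s['time_s'],np.round(s['tool_pos'],4),np.round(s['tcp_rot'],3),np.round(s['qpos'],3),s['gripper_width'])"
```

```text
2.75 [ 0.6564 -0.0087  0.2317] [[-0.411  0.912  0.   ]
 [ 0.912  0.411 -0.   ]
 [-0.     0.    -1.   ]] [-0.212  0.281  0.296  1.585 -0.     0.935] 0.5008523884842269
```

Request:
jog_arm(
  commands=[
    {"tx": 0.001,"ty": 0.001,"tz": 0,"twist": -0.887,"fingers": 0},
    {"tx": 0.001,"ty": 0.001,"tz": 0,"twist": -0.887,"fingers": 0},
    {"tx": 0.001,"ty": 0.001,"tz": 0,"twist": -0.887,"fingers": 0},
    {"tx": 0.001,"ty": 0.001,"tz": 0,"twist": -0.887,"fingers": 0},
    {"tx": 0.001,"ty": 0.001,"tz": 0,"twist": -0.887,"fingers": 0},
    {"tx": 0.001,"ty": 0.001,"tz": 0,"twist": -0.887,"fingers": 0},
    {"tx": 0.001,"ty": 0.001,"tz": 0,"twist": -0.887,"fingers": 0},
    {"tx": 0.001,"ty": 0.001,"tz": 0,"twist": -0.887,"fingers": 0},
    {"tx": 0.001,"ty": 0.001,"tz": 0,"twist": -0.887,"fingers": 0},
    {"tx": 0.001,"ty": 0.001,"tz": 0.05,"twist": -0.887,"fingers": 0},
    {"tx": 0.001,"ty": 0.001,"tz": 0.1,"twist": -0.887,"fingers": 0},
    {"tx": 0.001,"ty": 0.001,"tz": 0.125,"twist": -0.887,"fingers": 0},
    {"tx": 0.001,"ty": 0.001,"tz": 0.147,"twist": -0.887,"fingers": 0},
    {"tx": 0.001,"ty": 0.001,"tz": 0.147,"twist": -0.887,"fingers": 0},
    {"tx": 0.001,"ty": 0.001,"tz": 0.147,"twist": -0.887,"fingers": 0},
  ],
)

```text
time_s: 4.62
tool_pos: [0.6579, -0.0068, 0.1152]
tcp_rot: [[-0.97, -0.245, 0.002], [-0.245, 0.97, -0.001], [-0.002, -0.001, -1.0]]
ft_force: [0.1, 0.1, -0.9]
gripper_width: 0.506
grasp_force: 0.0
```

Request:
jog_arm(
  commands=[
    {"tx": 0,"ty": 0,"tz": 0,"twist": 0,"fingers": -1},
    {"tx": 0,"ty": 0,"tz": 0,"twist": 0,"fingers": -1},
    {"tx": 0,"ty": 0,"tz": 0,"twist": 0,"fingers": -1},
    {"tx": 0,"ty": 0,"tz": 0,"twist": 0,"fingers": -1},
    {"tx": 0,"ty": 0,"tz": 0,"twist": 0,"fingers": -1},
    {"tx": 0,"ty": 0,"tz": 0,"twist": 0,"fingers": -1},
  ],
  squeeze=20,
)

```text
time_s: 5.38
tool_pos: [0.6581, -0.0082, 0.1151]
tcp_rot: [[-0.97, -0.244, 0.002], [-0.244, 0.97, -0.003], [-0.001, -0.003, -1.0]]
ft_force: [1.5, -5.6, 3.2]
gripper_width: 0.136
grasp_force: 27.5
```

Request:
jog_arm(
  commands=[
    {"tx": 0,"ty": 0,"tz": 0,"twist": 0.08,"fingers": -1},
    {"tx": 0,"ty": 0,"tz": 0,"twist": 0.16,"fingers": -1},
    {"tx": 0,"ty": 0,"tz": 0,"twist": 0.24,"fingers": -1},
    {"tx": 0,"ty": 0,"tz": 0,"twist": 0.314,"fingers": -1},
    {"tx": 0,"ty": 0,"tz": 0,"twist": 0.314,"fingers": -1},
    {"tx": 0,"ty": 0,"tz": 0,"twist": 0.314,"fingers": -1},
    {"tx": 0,"ty": 0,"tz": 0,"twist": 0.314,"fingers": 0},
    {"tx": 0,"ty": 0,"tz": 0,"twist": 0.314,"fingers": 0},
    {"tx": 0,"ty": 0,"tz": 0,"twist": 0.314,"fingers": 0},
    {"tx": 0,"ty": 0,"tz": 0,"twist": 0.314,"fingers": 0},
    {"tx": 0,"ty": 0,"tz": -0.08,"twist": 0.314,"fingers": 0},
    {"tx": 0,"ty": 0,"tz": -0.16,"twist": 0.314,"fingers": 0},
    {"tx": -0.0,"ty": 0,"tz": -0.18,"twist": 0.314,"fingers": 0},
    {"tx": 0.0,"ty": 0,"tz": -0.18,"twist": 0.314,"fingers": 0},
  ],
)

```text
time_s: 7.12
tool_pos: [0.6581, -0.0067, 0.2596]
tcp_rot: [[-0.97, 0.243, 0.003], [0.243, 0.97, -0.001], [-0.004, 0.0, -1.0]]
ft_force: [0.0, -0.6, -0.5]
gripper_width: 0.5
grasp_force: 0.0
```

```bash
python3 - <<'E'
from h import *
im,d=viewer.camera("top"); im2,d2=viewer.camera("scene")
np.savez("top1.npz",im=im,d=d);np.savez("scene1.npz",im=im2,d=d2)
a=im[130:190,320:400,::-1];b=im2[205:265,215:295,::-1]
cv2.imwrite("pics/knobs1.png",cv2.hconcat([cv2.resize(x,None,fx=5,fy=5,interpolation=cv2.INTER_CUBIC) for x in(a,b)]))
W=cloud("scene",d2);k=(np.hypot(W[...,0]-.657,W[...,1]+.008)<.04)&(W[...,2]>.125)&(W[...,2]<.15)
print(cv2.minAreaRect(W[k][:,:2].astype(np.float32)),k.sum())
s=ctrl.get_state();print(np.round(s['qpos'],3))
E
```

```text
((0.6581926941871643, -0.007433001883327961), (0.01657329499721527, 0.03546793386340141), 72.60674285888672) 123
[-0.208  0.295  0.357  1.634 -0.     0.037]
```

View pics/knobs1.png

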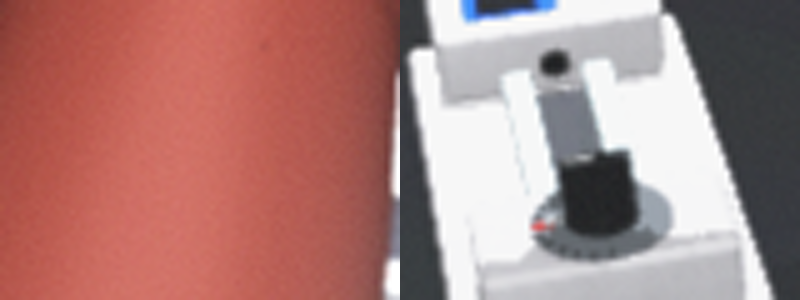

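The scene view shows the bar turned and the white pointer line meeting the red mark near crop (540,226), so zeroing worked. The jog only twists about vertical, so I'll level the tube by pivoting it in the grip. Its lower end will press on the display housing's top, just outside the polarimeter. Before that I refine the tube fit.

```bash
python3 - <<'E'
from h import *
from scipy.optimize import least_squares
for sets in(["top"],["scene"],["top","scene"]):
    P=np.vstack([np.load(f"am_{n}.npy") for n in sets])
    def ax(y,el=np.radians(40)): return np.array([np.cos(el)*np.cos(y),np.cos(el)*np.sin(y),np.sin(el)])
    f=lambda p: np.linalg.norm(np.cross(P-[p[0],p[1],.08],ax(p[2])),axis=1)-.011
    r=least_squares(f,[.5274,.203,-1.082],loss='soft_l1',f_scale=.001,diff_step=1e-4)
    print(sets,r.x.round(4),r.cost, np.percentile((P-[r.x[0],r.x[1],.08])@ax(r.x[2]),[0,100]).round(3))
# reprojection overlay
C=np.array([.5274,.206,.08]);a=ax(-1.082);s=np.array([0,-1,0]);
for n in("top","scene"):
    im=np.load(f"{n}0.npz")['im'][:,:,::-1].copy(); q=proj(n,[C-.02*a,C,C+.015*a,C+.07*a]);c=q[1].astype(int)
    o=c-[40,30]; z=im[o[1]:o[1]+60,o[0]:o[0]+80]; z=cv2.resize(z,None,fx=5,fy=5,interpolation=cv2.INTER_CUBIC)
    for p in q: cv2.circle(z,tuple(((p-o)*5+2.5).astype(int)),3,(0,255,0),-1)
    (A if n=="scene" else globals()).__setitem__ if 0 else None
    globals()[n+"z"]=z
cv2.imwrite("pics/tube.png",cv2.hconcat([topz,scenez]))
E
```

```text
['top'] [ 0.5275  0.208  -1.1014] 0.00029108852887166814 [-0.02   0.073]
['scene'] [ 0.529   0.2043 -1.0819] 0.00029371829228106583 [-0.021  0.067]
['top', 'scene'] [ 0.5274  0.206  -1.0808] 0.0006617620823747653 [-0.021  0.072]
```

View pics/tube.png

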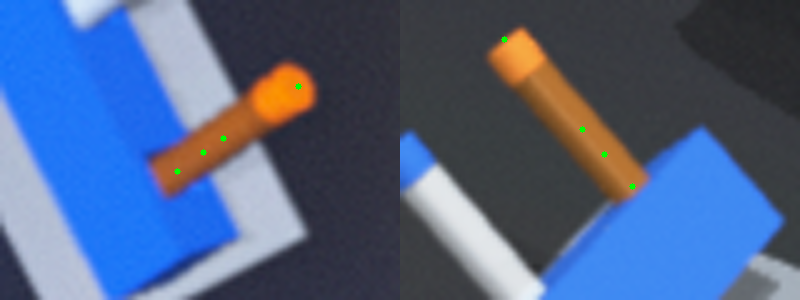

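The dots lie on the tube axis in both views: mouth at (177,171) and end at (298,87) in the left crop. I move above the tube.

Request:
jog_arm(
  commands=[
    {"tx": 0.213,"ty": 0.208,"tz": 0,"twist": 0.532,"fingers": 0.2},
    {"tx": 0.213,"ty": 0.208,"tz": 0,"twist": 0.532,"fingers": 0.2},
    {"tx": 0.213,"ty": 0.208,"tz": 0,"twist": 0.532,"fingers": 0.2},
    {"tx": 0.213,"ty": 0.208,"tz": 0,"twist": 0.532,"fingers": 0.2},
    {"tx": 0.213,"ty": 0.208,"tz": 0,"twist": 0.532,"fingers": 0.2},
    {"tx": 0.213,"ty": 0.208,"tz": 0,"twist": 0.532,"fingers": 0.2},
    {"tx": 0.213,"ty": 0.208,"tz": 0,"twist": 0.532,"fingers": 0.2},
    {"tx": 0.213,"ty": 0.208,"tz": 0,"twist": 0.532,"fingers": 0.2},
    {"tx": 0.213,"ty": 0.208,"tz": 0.06,"twist": 0.532,"fingers": 0.2},
    {"tx": 0.213,"ty": 0.208,"tz": 0.1,"twist": 0.532,"fingers": 0.2},
    {"tx": 0.213,"ty": 0.208,"tz": 0.1,"twist": 0.532,"fingers": 0.2},
  ],
)

```text
time_s: 8.6
tool_pos: [0.5309, 0.1956, 0.175]
tcp_rot: [[-0.47, 0.883, -0.005], [0.883, 0.47, -0.001], [0.002, -0.005, -1.0]]
ft_force: [0.1, -0.2, 0.6]
gripper_width: 0.6
grasp_force: 0.0
```

```bash
python3 - <<'E'
from h import *
s=ctrl.get_state();print(np.round(s['qpos'],3),np.round(s['tool_pos'],4))
im,d=viewer.camera("top"); W=cloud("top",d);H=cv2.cvtColor(im,cv2.COLOR_RGB2HSV)
k=(np.hypot(W[...,0]-.657,W[...,1]+.007)<.035)&(W[...,2]>.125)&(W[...,2]<.155);print(k.sum())
if k.sum()>20:
    print(cv2.minAreaRect(W[k][:,:2].astype(np.float32))); wh=k&(H[...,2]>150);print(W[wh].mean(0))
E
```

```text
[ 0.122  0.002 -0.11   1.464 -0.     1.204] [0.5309 0.1956 0.175 ]
93
((0.6560212969779968, -0.008101226761937141), (0.011373342014849186, 0.03676408529281616), 76.24980926513672)
[ 0.66670886 -0.01122001  0.14383042]
```

The knob bar measures −13.8° against −14.2° for zero. I descend and grip.

Request:
jog_arm(
  commands=[
    {"tx": 0,"ty": 0.002,"tz": 0.05,"twist": 0,"fingers": 0.2},
    {"tx": 0,"ty": 0.002,"tz": 0.09,"twist": 0,"fingers": 0.2},
    {"tx": 0,"ty": 0.002,"tz": 0.115,"twist": 0,"fingers": 0.2},
    {"tx": 0,"ty": 0.002,"tz": 0.13,"twist": 0,"fingers": 0.2},
    {"tx": 0,"ty": 0.002,"tz": 0.13,"twist": 0,"fingers": 0.2},
    {"tx": 0,"ty": 0.002,"tz": 0.13,"twist": 0,"fingers": -1},
    {"tx": 0,"ty": 0.002,"tz": 0.13,"twist": 0,"fingers": -1},
    {"tx": 0,"ty": 0.002,"tz": 0.13,"twist": 0,"fingers": -1},
    {"tx": 0,"ty": 0.002,"tz": 0.13,"twist": 0,"fingers": -1},
    {"tx": 0,"ty": 0.002,"tz": 0.13,"twist": 0,"fingers": -1},
    {"tx": 0,"ty": 0.002,"tz": 0.13,"twist": 0,"fingers": -1},
  ],
  squeeze=40,
)

```text
time_s: 10.02
tool_pos: [0.5345, 0.1969, 0.0748]
tcp_rot: [[-0.47, 0.883, 0.002], [0.883, 0.47, -0.0], [-0.001, 0.001, -1.0]]
ft_force: [-0.5, -2.6, 5.9]
gripper_width: 0.245
grasp_force: 39.0
```

Request:
jog_arm(
  commands=[
    {"tx": -0.012,"ty": 0,"tz": -0.01,"twist": 0,"fingers": -1},
    {"tx": -0.024,"ty": 0,"tz": -0.02,"twist": 0,"fingers": -1},
    {"tx": -0.036,"ty": 0,"tz": -0.03,"twist": 0,"fingers": -1},
    {"tx": -0.048,"ty": 0,"tz": -0.04,"twist": 0,"fingers": -1},
    {"tx": -0.06,"ty": 0,"tz": -0.05,"twist": 0,"fingers": -1},
    {"tx": -0.072,"ty": 0,"tz": -0.06,"twist": 0,"fingers": -1},
    {"tx": -0.084,"ty": 0,"tz": -0.07,"twist": 0,"fingers": -1},
    {"tx": -0.096,"ty": 0,"tz": -0.08,"twist": 0,"fingers": -1},
    {"tx": -0.096,"ty": 0,"tz": -0.1,"twist": 0,"fingers": -1},
    {"tx": -0.096,"ty": 0,"tz": -0.15,"twist": 0,"fingers": -1},
    {"tx": -0.096,"ty": 0,"tz": -0.2,"twist": 0,"fingers": -1},
    {"tx": -0.096,"ty": 0,"tz": -0.2,"twist": 0,"fingers": -1},
    {"tx": -0.096,"ty": 0,"tz": -0.2,"twist": 0,"fingers": -1},
  ],
)

```text
time_s: 11.65
tool_pos: [0.5697, 0.1294, 0.2336]
tcp_rot: [[-0.47, 0.883, -0.0], [0.883, 0.47, -0.0], [-0.0, -0.0, -1.0]]
ft_force: [-0.3, -0.5, -0.9]
gripper_width: 0.239
grasp_force: 39.3
```

```bash
cat > look.py <<'E'
from h import *
import sys
tag=sys.argv[1]; s=ctrl.get_state(); T=np.array(s['tool_pos']);R=np.array(s['tcp_rot']); g=T+R@[0,0,ctrl.hold_point_z]
print(s['time_s'],T.round(4),R[:,0].round(3),s['gripper_width'],s['grasp_force'])
zs=[]
for n in("top","scene"):
    im,d=viewer.camera(n);W=cloud(n,d);H=cv2.cvtColor(im,cv2.COLOR_RGB2HSV)
    m=(H[...,0]>5)&(H[...,0]<22)&(H[...,1]>140)&(d>0)&(np.linalg.norm(W-g,axis=2)<.11)
    P=W[m]; print(n,len(P))
    if len(P)>15:
        c=P.mean(0);v=np.linalg.svd(P-c)[2][0]; v*=np.sign(v@-R[:,0]) ; t=(P-c)@v
        print(" axis",v.round(3),"el",np.degrees(np.arcsin(v[2])).round(1),"yaw",np.degrees(np.arctan2(v[1],v[0])).round(1),"ends",(c+v*t.min()).round(4),(c+v*t.max()).round(4))
    p=proj(n,g)[0].astype(int); x,y=np.clip(p-[50,37],0,[540,405])
    zs.append(cv2.resize(im[y:y+75,x:x+100,::-1],(400,300),interpolation=cv2.INTER_CUBIC))
cv2.imwrite(f"pics/{tag}.png",cv2.hconcat(zs))
E
python3 look.py drawn
```

```text
11.65 [0.5697 0.1294 0.2336] [-0.47   0.883 -0.   ] 0.23919283105732572 39.31747555732727
top 11
scene 329
 axis [ 0.332 -0.682  0.652] el 40.7 yaw -64.0 ends [0.5428 0.1936 0.1961] [0.5809 0.1156 0.2708]
```

View pics/drawn.png

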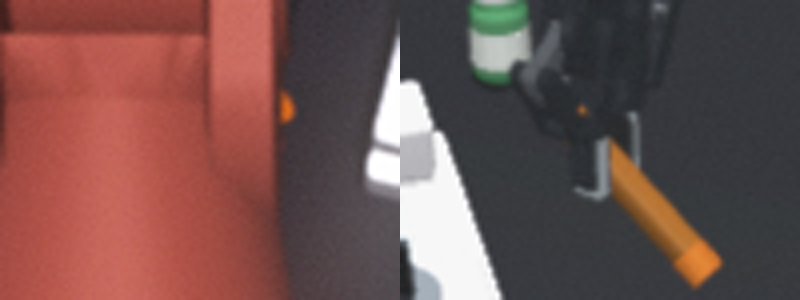

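The tube is drawn and held at 40.7° (scene crop: lower cap at (697,265), upper cap hidden by the gripper). I carry it over to the outside end of the display housing, twisting it into line.

Request:
jog_arm(
  commands=[
    {"tx": -0.05,"ty": -0.025,"tz": 0,"twist": 0.05,"fingers": -1},
    {"tx": -0.1,"ty": -0.05,"tz": 0,"twist": 0.1,"fingers": -1},
    {"tx": -0.16,"ty": -0.08,"tz": 0,"twist": 0.16,"fingers": -1},
    {"tx": -0.22,"ty": -0.11,"tz": 0,"twist": 0.22,"fingers": -1},
    {"tx": -0.28,"ty": -0.14,"tz": 0,"twist": 0.28,"fingers": -1},
    {"tx": -0.34,"ty": -0.17,"tz": 0,"twist": 0.34,"fingers": -1},
    {"tx": -0.4,"ty": -0.2,"tz": 0,"twist": 0.4,"fingers": -1},
    {"tx": -0.45,"ty": -0.23,"tz": 0,"twist": 0.469,"fingers": -1},
    {"tx": -0.4975,"ty": -0.252,"tz": 0,"twist": 0.469,"fingers": -1},
    {"tx": -0.4975,"ty": -0.252,"tz": 0,"twist": 0.469,"fingers": -1},
    {"tx": -0.4975,"ty": -0.252,"tz": 0,"twist": 0.469,"fingers": -1},
    {"tx": -0.4975,"ty": -0.252,"tz": 0,"twist": 0.469,"fingers": -1},
  ],
)

```text
time_s: 13.25
tool_pos: [0.579, -0.3156, 0.2336]
tcp_rot: [[0.244, 0.97, -0.0], [0.97, -0.244, 0.0], [0.0, -0.0, -1.0]]
ft_force: [0.4, 0.3, -0.8]
gripper_width: 0.242
grasp_force: 39.4
```

```bash
python3 look.py over; python3 -c "
from h import *
print(np.round(ctrl.get_state()['qpos'],3))"
```

```text
13.25 [ 0.579  -0.3156  0.2336] [0.244 0.97  0.   ] 0.2422052549444506 39.364076256752014
top 380
 axis [-0.162 -0.702  0.694] el 43.9 yaw -103.0 ends [ 0.5935 -0.2479  0.1994] [ 0.5739 -0.3325  0.283 ]
scene 304
 axis [-0.167 -0.722  0.671] el 42.2 yaw -103.0 ends [ 0.5972 -0.2461  0.1963] [ 0.5737 -0.3475  0.2905]
[-0.697  0.293  0.313  1.591  0.     1.12 ]
```

Request:
jog_arm(
  commands=[
    {"tx": 0,"ty": 0,"tz": 0.04,"twist": 0,"fingers": -1},
    {"tx": 0,"ty": 0,"tz": 0.07,"twist": 0,"fingers": -1},
    {"tx": 0,"ty": 0,"tz": 0.085,"twist": 0,"fingers": -1},
    {"tx": 0,"ty": 0,"tz": 0.095,"twist": 0,"fingers": -1},
    {"tx": 0,"ty": 0,"tz": 0.105,"twist": 0,"fingers": -1},
    {"tx": 0,"ty": 0,"tz": 0.115,"twist": 0,"fingers": -1},
    {"tx": 0,"ty": 0,"tz": 0.125,"twist": 0,"fingers": -1},
    {"tx": 0,"ty": 0,"tz": 0.13,"twist": 0,"fingers": -1},
    {"tx": 0,"ty": 0,"tz": 0.13,"twist": 0,"fingers": -1},
  ],
)

```text
time_s: 14.48
tool_pos: [0.58, -0.3185, 0.1319]
tcp_rot: [[0.246, 0.969, 0.003], [0.969, -0.246, -0.004], [-0.003, 0.004, -1.0]]
ft_force: [-0.5, -3.1, 4.8]
gripper_width: 0.242
grasp_force: 38.9
```

```bash
python3 look.py press
```

```text
14.475 [ 0.58   -0.3185  0.1319] [ 0.246  0.969 -0.003] 0.24221204097005836 38.85830819606781
top 310
 axis [-0.241 -0.865  0.44 ] el 26.1 yaw -105.6 ends [ 0.5994 -0.2414  0.1221] [ 0.5762 -0.3247  0.1645]
scene 259
 axis [-0.244 -0.878  0.413] el 24.4 yaw -105.5 ends [ 0.6034 -0.2382  0.1186] [ 0.5681 -0.3654  0.1784]
```

View pics/press.png

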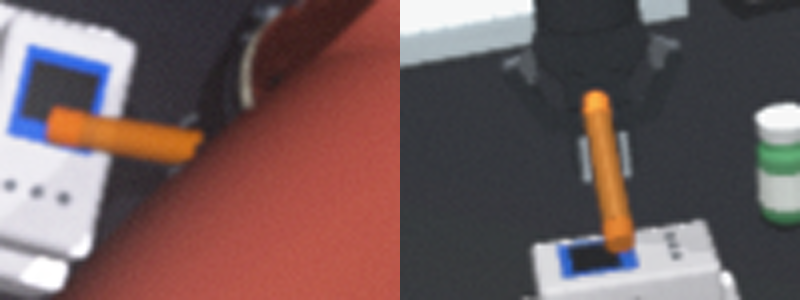

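Pressing works: the lower end rests on the housing (scene crop (618,235)) and the tube has pivoted to about 25°. I continue.

Request:
jog_arm(
  commands=[
    {"tx": 0,"ty": 0,"tz": 0.008,"twist": 0,"fingers": -1},
    {"tx": 0,"ty": 0,"tz": 0.016,"twist": 0,"fingers": -1},
    {"tx": 0,"ty": 0,"tz": 0.024,"twist": 0,"fingers": -1},
    {"tx": 0,"ty": 0,"tz": 0.03,"twist": 0,"fingers": -1},
    {"tx": 0,"ty": 0,"tz": 0.036,"twist": 0,"fingers": -1},
    {"tx": 0,"ty": 0,"tz": 0.036,"twist": 0,"fingers": -1},
  ],
)

```text
time_s: 15.32
tool_pos: [0.5789, -0.3167, 0.1006]
tcp_rot: [[0.245, 0.97, -0.0], [0.97, -0.245, 0.0], [0.0, -0.0, -1.0]]
ft_force: [-0.3, -2.8, 3.5]
gripper_width: 0.242
grasp_force: 39.1
```

```bash
python3 look.py press2
```

```text
15.325 [ 0.5789 -0.3167  0.1006] [0.245 0.97  0.   ] 0.24162106189753815 39.10499811172485
top 290
 axis [-0.269 -0.962  0.039] el 2.2 yaw -105.6 ends [ 0.5995 -0.2351  0.125 ] [ 0.5782 -0.3112  0.1281]
scene 175
 axis [-0.261 -0.963  0.06 ] el 3.4 yaw -105.2 ends [ 0.6035 -0.2314  0.1203] [ 0.5646 -0.375   0.1292]
```

Request:
jog_arm(
  commands=[
    {"tx": 0,"ty": 0,"tz": 0.002,"twist": 0,"fingers": -1},
    {"tx": 0,"ty": 0,"tz": 0.004,"twist": 0,"fingers": -1},
    {"tx": 0,"ty": 0,"tz": 0.004,"twist": 0,"fingers": -1},
    {"tx": 0,"ty": 0,"tz": -0.02,"twist": 0,"fingers": -1},
    {"tx": 0,"ty": 0,"tz": -0.056,"twist": 0,"fingers": -1},
    {"tx": 0.04,"ty": 0,"tz": -0.056,"twist": 0,"fingers": -1},
    {"tx": 0.09,"ty": 0,"tz": -0.056,"twist": 0,"fingers": -1},
    {"tx": 0.14,"ty": -0.001,"tz": -0.056,"twist": 0,"fingers": -1},
    {"tx": 0.19,"ty": -0.001,"tz": -0.056,"twist": 0,"fingers": -1},
    {"tx": 0.227,"ty": -0.001,"tz": -0.056,"twist": 0,"fingers": -1},
    {"tx": 0.227,"ty": -0.001,"tz": -0.056,"twist": 0,"fingers": -1},
    {"tx": 0.227,"ty": -0.001,"tz": -0.056,"twist": 0,"fingers": -1},
    {"tx": 0.227,"ty": -0.001,"tz": -0.056,"twist": 0,"fingers": -1},
  ],
)

```text
time_s: 17.05
tool_pos: [0.6224, -0.1414, 0.1458]
tcp_rot: [[0.246, 0.969, -0.0], [0.969, -0.246, -0.0], [-0.0, -0.0, -1.0]]
ft_force: [0.1, 0.3, -2.4]
gripper_width: 0.246
grasp_force: 39.2
```

```bash
python3 look.py final
```

```text
17.05 [ 0.6224 -0.1414  0.1458] [ 0.246  0.969 -0.   ] 0.24559792157539762 39.189282059669495
top 166
 axis [-0.192 -0.981  0.032] el 1.8 yaw -101.0 ends [ 0.6396 -0.06    0.1709] [ 0.631  -0.1036  0.1723]
scene 223
 axis [-0.256 -0.966  0.018] el 1.0 yaw -104.8 ends [ 0.647  -0.0546  0.1679] [ 0.6066 -0.2072  0.1707]
```

View pics/final.png

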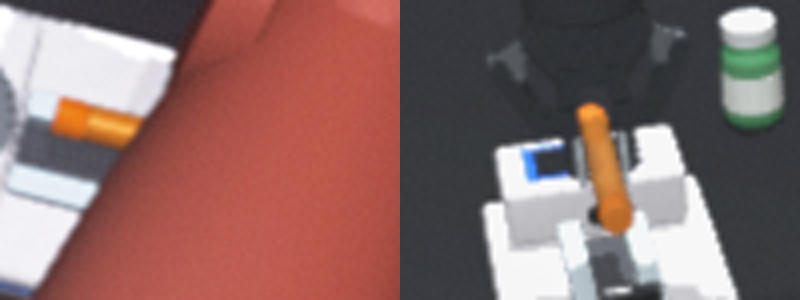

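The tube is level to about 1–2°, in line with the trough and within about 6 mm of its centre (scene crop: ends at (590,115) and (615,215)). I hand the job in.

```bash
python3 -c "
from station import ctrl
print(ctrl.finish_job())"
```

```text
the job is handed in; nothing more can be done
None
```

I've handed the job in: the knob pointer measured within about 1° of zero, and the amber tube is held level (about 1–2°), about 6 mm off the trough's centre and 9 cm above its place; `finish_job` returned no verdict.

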